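# Present a sample carrier at the end of the transfer ledge

### The arm

A 6-joint arm with a two-finger parallel gripper is mounted at the origin on the work surface. World frame = base frame: x ahead of the robot, y to its left, z up, the work surface at z = 0. Lengths are in m, angles in rad, forces in N, time in s.
With the tool pointing down it reaches from about 0.4 to 0.925 m from the base axis. Payload 12.5 kg.
Tool frame: the origin (TCP) lies on the mounting face of the last link; the fingertips stand 190 mm ahead of it and the grasp point (between the pads) lies 171 mm ahead of it; z points along the fingers, y is the direction in which the jaws open and shut (so a half turn about z gives the same grasp; the last joint's range is limited). The gripper opens to 95 mm and grips with 3 to 60 N. Pads are 20 mm wide; open, the fingers measure 119 mm over their backs; the gripper's body (75 mm by 180 mm) begins 59 mm behind the grasp point.
Start: joints at [-1.248, 0.491, 1.559, -0, 1.092, -0.106], TCP at [0.26, -0.568, 0.405] pointing down, gripper open.
Joint ranges: [-3.1, 3.1], [-0.84, 2.19], [0.05, 2.79], [-1.13, 4.28], [0.06, 2.93], [-2.69, 2.69]. Speed limits (rad/s): [2.22, 2.22, 2.79, 3.14, 3.14, 3.14].

### API

Orientations are given as a 3x3 rotation matrix whose columns are the frame's x, y, z axes.
In Python, from plant import observe, snapshot, camera_info, sign_off gives the robot as it stands. The module is installed in compiled form; this text tells all that it offers.
- The arm moves only by the shell command python3 -m pendant 'ROWS' [FORCE]. ROWS is JSON, a list of rows, each a list of 5 numbers: the closure, from -1 (fully open) to 1 (shut), then the shift along the tool's x, y, z each as a share of 100 mm, from -1 to 1, then the turn about the tool's z as a share of 0.5 rad, from -1 to 1. A call has 1 to 8 rows; each row is the pose to reach, as a shift and turn from the pose commanded when the call began, along the tool's axes at that moment; what a row does not reach only later rows make up. A row lasts 1/12 s, in which the tool goes at most 41.7 mm and 7.16 degrees, less where a joint would pass 70% of its speed; a pose out of reach is approached as far as the arm can. A call with a number of a shift or a turn outside -1 to 1 is refused whole. A call with a gripper value outside its range is refused whole. The fingers move at their own pace and stop on an object; FORCE is the grip in N (left out, the last holds). Time passes only in rows, so rows that repeat a pose let the fingers close. It gives the time, the measured TCP pose, the force and the opening at its end, in the units of the state.
- observe(): the state, without advancing time (a new reading comes with each control period).
- snapshot(name): name is "scene" or "top" or "wrist"; returns the picture (384x512x3 uint8, red, green, blue); there is no depth.
- camera_info(name): a dict with "fx", "fy", "cx", "cy" (pixels), "T" (4x4, takes a point from camera to world coordinates); the wrist camera has in their place "hand_eye" (4x4, takes a point from camera to tool coordinates, whose origin is the TCP and whose axes are the flange's). Camera axes: x right, y down, z forward; pixel columns grow to the right and rows downward; lengths in m; the calibration is good to about 2 mm. A picture is of the moment at which its call begins: read the wrist's pose just before it. camera_info takes no time and is no camera call.
- sign_off(): hands the job in, once; it reports no verdict.
The state is a dict: "time_s": time; "joints": joint angles; "qvel": joint speeds; "effort": joint torques, N m; "ee_pos": TCP position; "eef_rot": TCP orientation; "ft_force": force on the tool from outside, world axes, zero at the start; "ft_torque": the same for the moment, N m; "width": opening from 0.0 (shut) to 1.0 (fully open).
Only numpy, scipy, OpenCV 4.12 (cv2) and the standard library are available. Lean on these libraries where they do the work, as an engineer would, in place of code of your own. Each camera call takes 0.05 s, during which the arm holds its last target.

### The job

On the raised transfer ledge, push the carrier plate with the orange band along its lane until the whole orange band sticks out past the end of the ledge, but all of its holes are still over the ledge. Only slide it, flat on the ledge, never lifting it; then press the green button fully down and let it go to call the plate reader. Leave the blue-banded carrier and everything else where they are.

Things in the scene. Friction and masses are not known exactly. Their poses are not given: they have to be found in the camera images.
- ledge: fixed raised pale grey ledge on dark feet, 222 mm across (x), 340 mm long (y), flat top 60 mm above the table; turned up to 0.25 rad. Origin: centre of its underside. Two lanes along its y, centred at its x = -54 and +54 mm, each 102 mm wide between black ribs 6 mm wide that stand 4 mm above the top. The lanes are open at both ends
- ledge_end (a point): middle of the top edge at the ledge's end to push towards (ledge y = -170 mm, z = 60 mm), on the robot's right, facing the button and the reader; axes as the ledge's
- carrier: loose flat aluminium plate, 96 mm across (x), 140 mm long (y), 6 mm thick, 0.14 to 0.28 kg, lying in either lane with 3 mm play to each rib. Origin: centre of its underside; plain rear edge at y = +70 mm. From the leading edge (y = -70 mm): orange band 30 mm wide, bare metal 30 mm, then five rows of holes. It tips off at 70 mm overhang
- carrier_front (a point): middle of the orange carrier's leading edge, on its top face (axes as the carrier's); 60 to 160 mm short of the ledge's end at the start
- blue_carrier: the same plate with a blue band, in the other lane; leave it alone. Origin: centre of its underside
- ready_top (a point): centre of the top of the round green push button (32 mm across), pointing up, on a fixed white pod 80 x 80 x 30 mm to the right of the ledge's end
- ready (a joint): travel of the green button: 0 released, 0.006 m fully down; a spring returns it, about 5 N holds it fully down
- jar: loose amber jar, 48 mm across, 75 mm tall, between robot and ledge; origin: centre of its underside
- beaker: loose clear beaker, 64 mm across, 80 mm tall, to the robot's left; origin: centre of its underside
- reagent_box: loose cardboard box 60 x 100 x 40 mm behind the ledge; origin: centre of its underside
- tip_box: loose blue tip box with clear lid, 84 x 124 x 69 mm, to the left of the ledge; origin: centre of its underside
Things that resemble listed ones, but are neither listed nor needed, are in the scene too. Leave any pink or purple look-alike of the part that bears ready_top alone. Leave any red or turquoise look-alike of the carrier alone.

How it is judged:
On the way, in this order (a step that is already met when the one before it is completed fails the run):
1. the orange band sticks out past the end of the ledge, the carrier lying flat and still (y of carrier_front in the frame of ledge between -0.232 and -0.198 m and angle between carrier's own z axis and vertical below 0.06 rad and z of carrier in the frame of ledge between 0.056 and 0.064 m and angle between the y axis of carrier and the y axis of ledge, either way round below 0.12 rad and linear speed of carrier below 0.01 m/s), for 0.2 s.
2. the green button is pressed down (value of joint ready above 0.0045 m), for 0.05 s.
At the end, for the whole second after the job is handed in: the orange carrier lies at rest, flat and in its lane (within 0.12 rad) on the ledge, its leading edge 28 to 62 mm past the ledge's end; the button is released; the blue carrier has moved less than 15 mm and the other things less than 30 mm (all of step 1 and value of joint ready below 0.002 m and distance of blue_carrier from where it was at the start of the episode below 0.015 m and distance of each of jar, beaker, reagent_box, tip_box from where it was at the start of the episode below 0.03 m); the robot touches nothing.
It fails at once if the orange carrier is lifted off the ledge or falls from it (z of carrier in the frame of ledge above 0.068 m or z of carrier in the frame of ledge below 0.045 m or angle between carrier's own z axis and vertical above 0.15 rad).
It fails at once if the button is pressed before the carrier is presented (value of joint ready above 0.0035 m and y of carrier_front in the frame of ledge above -0.198 m).
It fails at once if the blue carrier is moved (distance of blue_carrier from where it was at the start of the episode above 0.015 m).
It fails at once if a bystander (jar, beaker, cardboard box, tip box) is displaced or knocked over (distance of any of jar, beaker, reagent_box, tip_box from where it was at the start of the episode above 0.03 m or angle between any of jar, beaker, reagent_box, tip_box's own z axis and vertical above 0.5 rad).
It also fails if it takes over 48 s, if anything falls off the work surface, if the arm or the gripper's body presses on something with over 40 N, if the wrist force passes 120 N, or if a joint passes its speed limit or range.

## Working session

There is one attempt and no reset: what is moved stays moved. The work goes in short steps, Python scripts to look and compute and a shell command to move; the robot and the scene stay as the last step left them, time stands still between calls to the robot, and variables do not carry over. Pictures are saved under pics/ and viewed, and the job is handed in when it is done.

```bash
mkdir -p pics; python3 - <<'E'
from plant import *
import cv2
o=observe();print(o)
for n in("scene","top","wrist"):
    im=snapshot(n);cv2.imwrite(f"pics/{n}0.png",im[:,:,::-1]);print(n,camera_info(n))
E
```

```text
{'time_s': 0.0, 'joints': array([-1.24759771e+00,  4.91564154e-01,  1.55942815e+00, -2.30260802e-05,
        1.09167983e+00, -1.05581100e-01]), 'qvel': array([ 0.00051877, -0.00083704,  0.00033735, -0.00052957, -0.00050422,
       -0.00121375]), 'effort': array([ 1.32789346e-04, -6.12635636e+01, -2.58184683e+01,  6.92254887e-02,
        4.82041959e-02, -2.83313716e-05]), 'ee_pos': array([ 0.25987302, -0.56838453,  0.40416611]), 'eef_rot': array([[ 9.09469372e-01,  4.15770767e-01, -3.62219715e-04],
       [ 4.15770914e-01, -9.09468808e-01,  1.01709999e-03],
       [ 9.34529093e-05, -1.07562171e-03, -9.99999417e-01]]), 'ft_force': array([-0.00395787, -0.03074091,  0.79803251]), 'ft_torque': array([0.01110463, 0.01041759, 0.01634372]), 'width': 0.9973414370308571}
scene {'fx': 460.1849209437503, 'fy': 460.1849209437503, 'cx': 260.34755457382545, 'cy': 201.4798096775551, 'T': array([[-8.59298017e-01,  4.32015317e-01, -2.73805923e-01,
         9.20426946e-01],
       [ 5.11474259e-01,  7.24753970e-01, -4.61655461e-01,
         6.50431243e-01],
       [-1.00030092e-03, -5.36744304e-01, -8.
[... 344 characters left out ...]
e-01, -1.17347202e-02,  3.10460532e-04,
        -2.74355559e-02],
       [ 1.69773382e-03, -1.70734234e-01, -9.85315655e-01,
         1.36368811e+00],
       [ 0.00000000e+00,  0.00000000e+00,  0.00000000e+00,
         1.00000000e+00]])}
wrist {'fx': 315.7741623687504, 'fy': 315.7741623687504, 'cx': 256.13112919458393, 'cy': 189.56281699228313, 'hand_eye': array([[-7.39015116e-04, -9.56174237e-01, -2.92797339e-01,
         8.28801633e-02],
       [ 9.99999574e-01, -5.44696692e-04, -7.45190711e-04,
        -2.59709282e-04],
       [ 5.53046418e-04, -2.92797765e-01,  9.56174232e-01,
         2.11211655e-02],
       [ 0.00000000e+00,  0.00000000e+00,  0.00000000e+00,
         1.00000000e+00]])}
```

View pics/scene0.png

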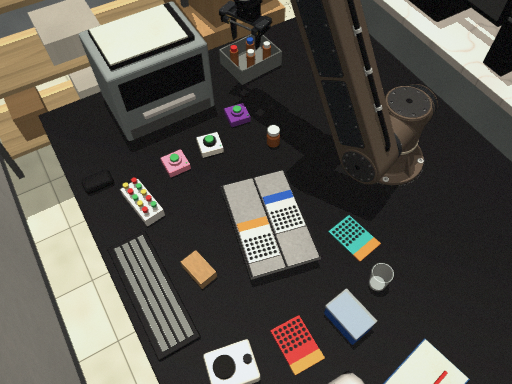

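View pics/top0.png

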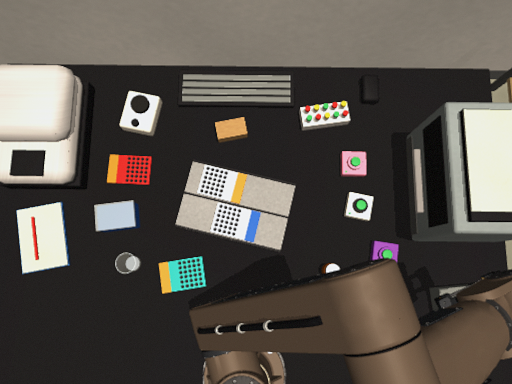

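View pics/wrist0.png

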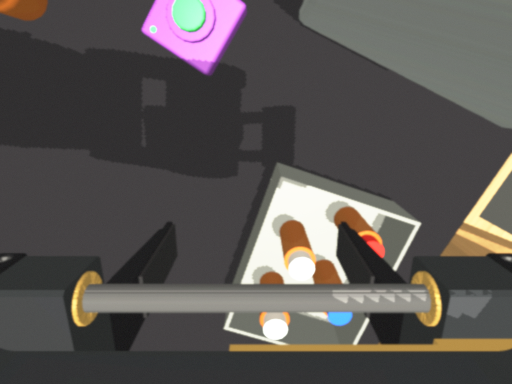

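Orange carrier: top (222,183), scene (257,238), with its band towards the ledge's button end. The blue carrier is at top (235,222). Look-alikes are the turquoise plate at top (183,275), the red plate at (130,170), the pink pod at (354,162) and the purple pod at (385,254). The green button on the white pod is at top (360,206).

```bash
python3 - <<'E'
import cv2
a=cv2.imread("pics/top0.png")[150:260,165:385];b=cv2.imread("pics/scene0.png")[120:285,150:330]
cv2.imwrite("pics/ta.png",cv2.resize(a,None,fx=3.6,fy=3.6,interpolation=cv2.INTER_CUBIC))
cv2.imwrite("pics/sb.png",cv2.resize(b,None,fx=3.6,fy=3.6,interpolation=cv2.INTER_CUBIC))
E
```

```text
(no output)
```

View pics/ta.png

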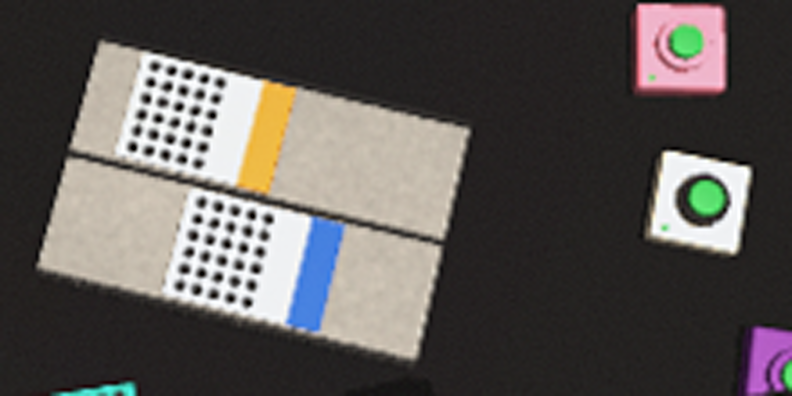

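View pics/sb.png

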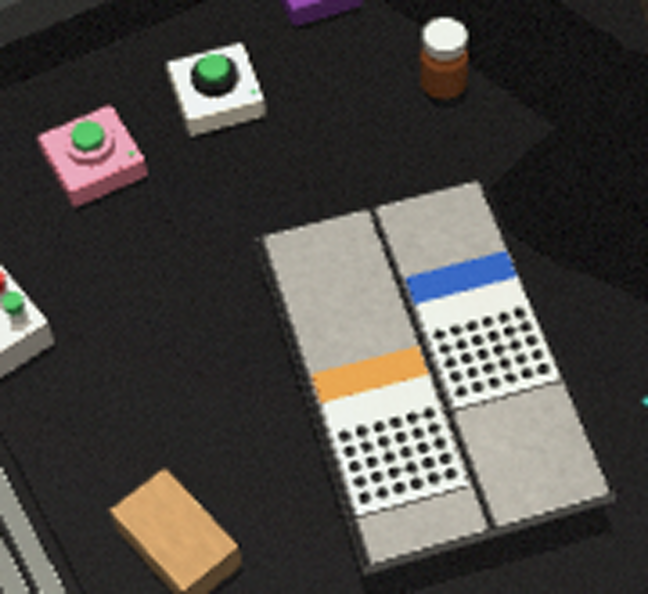

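```bash
cat >h.py <<'E'
import numpy as np, cv2
from plant import camera_info
def P(ci):
    K=np.array([[ci['fx'],0,ci['cx']],[0,ci['fy'],ci['cy']],[0,0,1]])
    return K@np.linalg.inv(ci['T'])[:3]
def tri(ca,ua,cb,ub):
    X=cv2.triangulatePoints(P(ca),P(cb),np.array(ua,float).reshape(2,1),np.array(ub,float).reshape(2,1))[:,0]
    return X[:3]/X[3]
def ray(ci,u,z):
    d=ci['T'][:3,:3]@np.array([(u[0]-ci['cx'])/ci['fx'],(u[1]-ci['cy'])/ci['fy'],1]);c=ci['T'][:3,3]
    return c+d*(z-c[2])/d[2]
def wristcam(o):
    ci=dict(camera_info('wrist'));T=np.eye(4);T[:3,:3]=o['eef_rot'];T[:3,3]=o['ee_pos'];ci['T']=T@ci['hand_eye'];return ci
E
python3 - <<'E'
from h import *
t=camera_info('top');s=camera_info('scene')
c=lambda p,o:[(p[0]+.5)/3.6-.5+o[0],(p[1]+.5)/3.6-.5+o[1]]
for n,a,b,z in [("front far",(297,86),(313,376),.066),("front near",(268,192),(422,346),.066),("rear far",(143,53),(360,513),.066),("rear near",(117,150),(467,488),.066),
 ("end far",(470,127),(262,238),.06),("end near",(417,361),(478,182),.06),("back far",(100,40),(369,570),.06),("back near",(38,269),(611,497),.06),("button",(707,199),(214,67),.04),("podTL",(665,150),(167,62),.03)]:
    ua=c(a,(165,150));ub=c(b,(150,120));print(n,tri(t,ua,s,ub).round(4),ray(t,ua,z).round(4),ray(s,ub,z).round(4))
E
```

```text
front far [ 0.6234 -0.      0.0692] [ 0.6262 -0.0017  0.066 ] [ 6.211e-01 -1.000e-04  6.600e-02]
front near [0.5276 0.0239 0.072 ] [0.5306 0.0223 0.066 ] [0.5241 0.0224 0.066 ]
rear far [0.6527 0.1355 0.0721] [0.6547 0.136  0.066 ] [0.6511 0.1333 0.066 ]
rear near [0.5646 0.1577 0.0657] [0.5665 0.156  0.066 ] [0.5632 0.1592 0.066 ]
end far [ 0.5903 -0.1544  0.0621] [ 0.5921 -0.1557  0.06  ] [ 0.5888 -0.1546  0.06  ]
end near [ 0.3845 -0.1082  0.0589] [ 0.3853 -0.1089  0.06  ] [ 0.3842 -0.1069  0.06  ]
back far [0.6684 0.1766 0.0559] [0.6677 0.1757 0.06  ] [0.6689 0.1785 0.06  ]
back near [0.4612 0.2234 0.0551] [0.4612 0.2221 0.06  ] [0.4626 0.2254 0.06  ]
button [ 0.5307 -0.3658  0.052 ] [ 0.5331 -0.3693  0.04  ] [ 0.5266 -0.3749  0.04  ]
podTL [ 0.5768 -0.3258  0.1214] [ 0.5791 -0.3352  0.03  ] [ 0.5613 -0.4131  0.03  ]
```

```bash
R='[[0,1,-0.84,0,-1],[0,1,-0.84,0,-1],[0,1,-0.84,0,-1],[0,1,-0.84,0,-1],[0,1,-0.84,0,-1]]'; python3 -m pendant '[[0,1,-0.84,0,-1],[0,1,-0.84,0,-1],[0,1,-0.84,0,-1],[0,1,-0.84,0,-1],[0,1,-0.84,0,-1]]' 20
cat >goto.py <<'E'
import sys,numpy as np
from plant import observe
# target x y z a -> tool axis shifts (share) and turn share
x,y,z,a=map(float,sys.argv[1:5]);o=observe();R=o['eef_rot']
d=R.T@(np.array([x,y,z])-o['ee_pos']);c=np.arctan2(R[1,0],R[0,0])
print("shares",(d*10).round(3),"turn",round(-(a-c)/.5,3),"pos",o['ee_pos'].round(4),"a",c.round(4),"t",o['time_s'],"F",o['ft_force'].round(1),o['width'])
E
python3 goto.py .6115 .1685 .404 1.345
```

```text
time_s: 0.57
ee_pos: [0.3169, -0.4485, 0.4051]
eef_rot: [[0.592, 0.806, 0.0], [0.806, -0.592, 0.0], [0.0, -0.0, -1.0]]
ft_force: [0.2, 0.1, 0.9]
width: 0.706
shares [ 6.717 -1.278  0.011] turn -0.815 pos [ 0.3169 -0.4485  0.4051] a 0.9373 t 0.5667 F [0.2 0.1 0.9] 0.7063174759018354
```

```bash
python3 -m pendant '[[0,1,-0.19,0,-0.81],[0,1,-0.19,0,-0.81],[0,1,-0.19,0,-0.81],[0,1,-0.19,0,-0.81]]' | head -2
python3 goto.py .6115 .1685 .404 1.345
```

```text
time_s: 0.9
ee_pos: [0.3615, -0.3571, 0.4048]
shares [5.691 1.222 0.01 ] turn -0.013 pos [ 0.3615 -0.3571  0.4048] a 1.3383 t 0.9 F [-0.4 -0.5 -0.2] 0.5020117116090828
```

```bash
python3 -m pendant '[[0,1,0.21,0,0],[0,1,0.21,0,0],[0,1,0.21,0,0]]' | head -2
python3 -m pendant '[[0,1,0.21,0,0],[0,1,0.21,0,0],[0,1,0.21,0,0]]' | head -2
python3 -m pendant '[[0,1,0.21,0,0],[0,1,0.21,0,0],[0,1,0.21,0,0]]' | head -2
python3 goto.py .6115 .1685 .404 1.345
```

```text
time_s: 1.15
ee_pos: [0.4052, -0.2651, 0.4046]
time_s: 1.4
ee_pos: [0.4495, -0.1725, 0.4047]
time_s: 1.65
ee_pos: [0.4938, -0.08, 0.4047]
shares [2.695 0.549 0.008] turn -0.031 pos [ 0.4938 -0.08    0.4047] a 1.3295 t 1.65 F [ 0.4 -0.2  0.5] 0.4970774376084885
```

```bash
python3 -m pendant '[[0,1,0.2,0,-0.03],[0,1,0.2,0,-0.03],[0,1,0.2,0,-0.03]]' | head -2
python3 -m pendant '[[0,1,0.2,0,0],[0,1,0.2,0,0],[0,1,0.2,0,0],[0,1,0.2,0,0]]' | head -2
python3 - <<'E'
from h import *
from plant import *
o=observe();im=snapshot('wrist');cv2.imwrite('pics/w1.png',im[:,:,::-1])
import pickle;pickle.dump(o,open('o1.pkl','wb'))
E
python3 goto.py .6115 .1685 .404 1.345
```

```text
time_s: 1.9
ee_pos: [0.537, 0.0127, 0.4046]
time_s: 2.23
ee_pos: [0.5785, 0.1059, 0.4041]
shares [ 0.701  0.187 -0.   ] turn 0.003 pos [0.5777 0.1043 0.404 ] a 1.3467 t 2.2833 F [ 0.1 -0.5  0.8] 0.49786834733438606
```

View pics/w1.png

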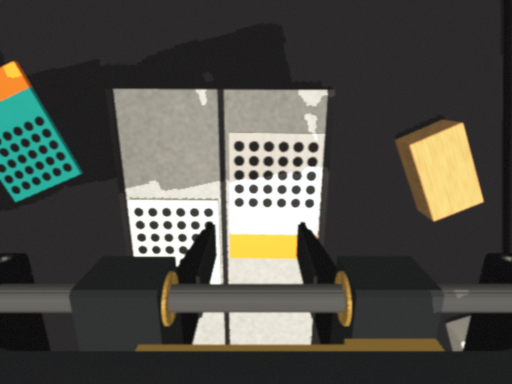

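The wrist view shows the orange carrier in the right lane. Its rear edge runs (229,133)-(325,133), the band is at row 246, and the ledge's back edge is at row 90.

```bash
python3 - <<'E'
from h import *
import pickle
o=pickle.load(open('o1.pkl','rb'));ci=wristcam(o)
for n,u,z in [("rear near",(229,133),.066),("rear far",(325,133),.066),("back near",(113,90),.06),("back far",(333,90),.06),("front near",(229,258),.066)]: print(n,ray(ci,u,z).round(4))
E
```

```text
rear near [0.5619 0.1561 0.066 ]
rear far [0.655  0.1348 0.066 ]
back near [0.4612 0.221  0.06  ]
back far [0.6704 0.1732 0.06  ]
front near [0.5274 0.0211 0.066 ]
```

```bash
python3 -m pendant '[[0,0.7,0.2,0,0],[0,0.7,0.2,0,0],[0,0.7,0.2,0.5,0],[0,0.7,0.2,1,0],[0,0.7,0.2,1,0],[0,0.7,0.2,1,0],[0,0.7,0.2,1,0]]' | head -2
python3 goto.py .613 .168 .2525 1.345
python3 - <<'E'
from h import *
from plant import *
im=snapshot('wrist');cv2.imwrite('pics/w2.png',im[:,:,::-1])
im=snapshot('scene')[200:300,210:340];cv2.imwrite('pics/s2.png',cv2.resize(im[:,:,::-1],None,fx=5,fy=5,interpolation=cv2.INTER_CUBIC))
E
```

```text
time_s: 2.87
ee_pos: [0.6122, 0.166, 0.3045]
shares [0.022 0.004 0.52 ] turn 0.001 pos [0.6122 0.166  0.3045] a 1.3455 t 2.8667 F [ 0.7 -0.   0.2] 0.501975196788332
```

View pics/w2.png

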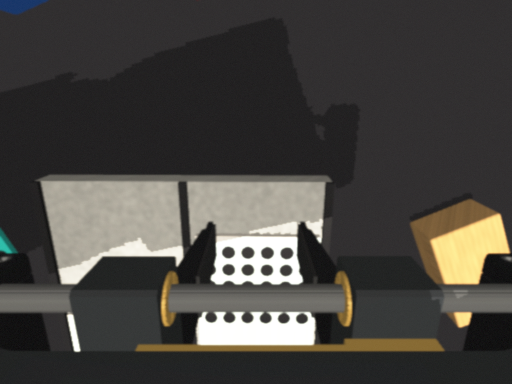

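View pics/s2.png

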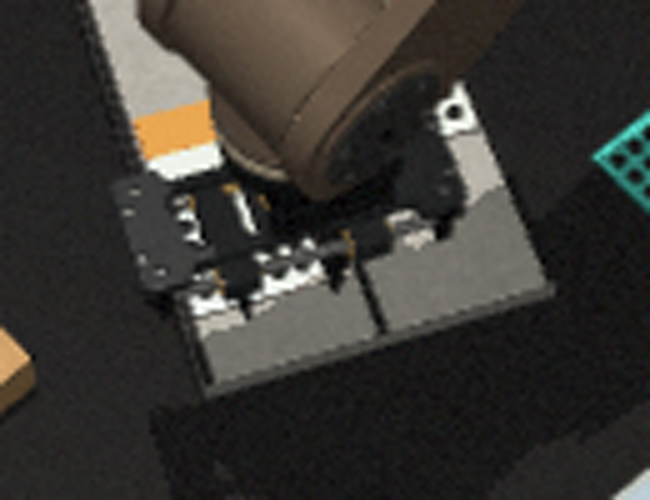

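```bash
python3 -m pendant '[[0,0.03,0,0.3,0],[0,0.03,0,0.42,0],[0,0.03,0,0.42,0],[0,0.03,0,0.42,0]]' | head -2
python3 - <<'E'
from h import *
from plant import *
im=snapshot('wrist');cv2.imwrite('pics/w3.png',im[:,:,::-1])
E
python3 goto.py .613 .168 .2525 1.345
```

```text
time_s: 3.3
ee_pos: [0.6125, 0.1701, 0.2634]
shares [-0.02   0.009  0.114] turn 0.007 pos [0.6126 0.1701 0.2639] a 1.3484 t 3.35 F [ 0.2 -0.4 -0.7] 0.5015158042200663
```

View pics/w3.png

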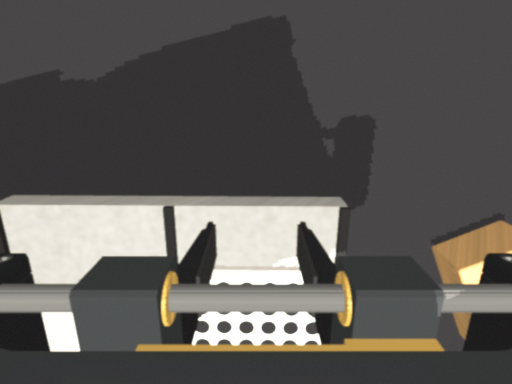

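```bash
python3 - <<'E'
from h import *
ci=camera_info('wrist');H=np.linalg.inv(ci['hand_eye'])
for p in [(-.01,.03,.19),(.0,.03,.19),(.01,.03,.19),(-.01,.03,.2)]:
    q=H[:3,:3]@p+H[:3,3];print(p,ci['fx']*q[0]/q[2]+ci['cx'],ci['fy']*q[1]/q[2]+ci['cy'])
E
```

```text
(-0.01, 0.03, 0.19) 307.0517696124167 255.98083771051427
(0.0, 0.03, 0.19) 307.84050492498886 240.7730737552191
(0.01, 0.03, 0.19) 308.6544606859593 225.07902926959355
(-0.01, 0.03, 0.2) 304.60129984775676 248.12137329811145
```

```bash
python3 -m pendant '[[0,-0.02,0,0.06,0],[0,-0.02,0,0.115,0],[0,-0.02,0,0.115,0]]'
python3 goto.py .613 .168 .2525 1.345
```

```text
time_s: 3.6
ee_pos: [0.6117, 0.1682, 0.2507]
eef_rot: [[0.22, 0.975, -0.001], [0.975, -0.22, -0.0], [-0.0, -0.001, -1.0]]
ft_force: [-0.0, -0.0, -0.3]
width: 0.5
shares [ 0.001  0.013 -0.019] turn 0.007 pos [0.6117 0.1682 0.2507] a 1.3486 t 3.6 F [-0.  -0.  -0.3] 0.5004942764480624
```

```bash
python3 -m pendant '[[0,-0.05,0,-0.015,0],[0,-0.1,0,-0.015,0],[0,-0.18,0,-0.015,0],[0,-0.27,0,-0.015,0],[0,-0.36,0,-0.015,0],[0,-0.45,0,-0.015,0],[0,-0.54,0,-0.015,0],[0,-0.6,0,-0.015,0]]'
python3 goto.py .613 .168 .2525 1.345
python3 - <<'E'
from h import *
from plant import *
im=snapshot('wrist');cv2.imwrite('pics/w4.png',im[:,:,::-1])
E
```

```text
time_s: 4.27
ee_pos: [0.5984, 0.1086, 0.2529]
eef_rot: [[0.221, 0.975, 0.0], [0.975, -0.221, -0.0], [-0.0, 0.0, -1.0]]
ft_force: [0.3, 1.5, 2.2]
width: 0.503
shares [0.612 0.011 0.004] turn 0.006 pos [0.5984 0.1086 0.2529] a 1.3482 t 4.2667 F [0.3 1.5 2.2] 0.5032996936070492
```

View pics/w4.png

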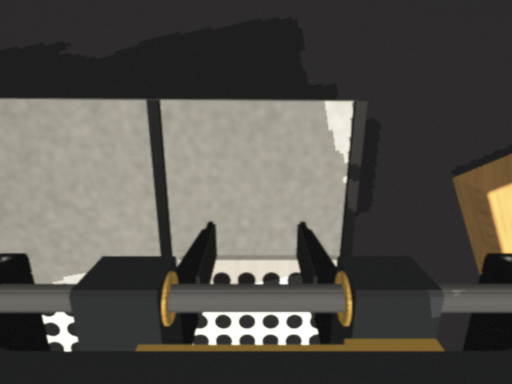

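```bash
python3 -m pendant '[[0,-0.08,0,0,0],[0,-0.16,0,0,0],[0,-0.26,0,0,0],[0,-0.36,0,0,0],[0,-0.46,0,0,0],[0,-0.56,0,0,0],[0,-0.66,0,0,0],[0,-0.7,0,0,0]]'
python3 -m pendant '[[0,-0.05,0,0,0],[0,-0.12,0,0,0],[0,-0.2,0,0,0],[0,-0.28,0,0,0],[0,-0.36,0,0,0],[0,-0.42,0,0,0],[0,-0.45,0,0,0],[0,-0.45,0,0,0]]'
python3 - <<'E'
from h import *
from plant import *
for n in ('wrist','top','scene'):
    im=snapshot(n);cv2.imwrite(f'pics/{n}5.png',im[:,:,::-1])
a=cv2.imread("pics/top5.png")[150:260,165:385];b=cv2.imread("pics/scene5.png")[120:285,150:330]
cv2.imwrite("pics/ta5.png",cv2.resize(a,None,fx=3.6,fy=3.6,interpolation=cv2.INTER_CUBIC))
cv2.imwrite("pics/sb5.png",cv2.resize(b,None,fx=3.6,fy=3.6,interpolation=cv2.INTER_CUBIC))
o=observe();d=o['ee_pos'][:2]-[.4874,-.1313];print(d@[.224,.9746],d@[.9746,-.224])
E
```

```text
time_s: 4.98
ee_pos: [0.5829, 0.04, 0.2527]
eef_rot: [[0.221, 0.975, -0.0], [0.975, -0.221, -0.0], [-0.0, -0.0, -1.0]]
ft_force: [0.5, 1.9, -0.4]
width: 0.499
time_s: 5.65
ee_pos: [0.5732, -0.0031, 0.2527]
eef_rot: [[0.221, 0.975, -0.0], [0.975, -0.221, -0.0], [-0.0, -0.0, -1.0]]
ft_force: [-0.8, 0.1, -0.7]
width: 0.501
0.1449887291385625 0.05488283533881262
```

View pics/ta5.png

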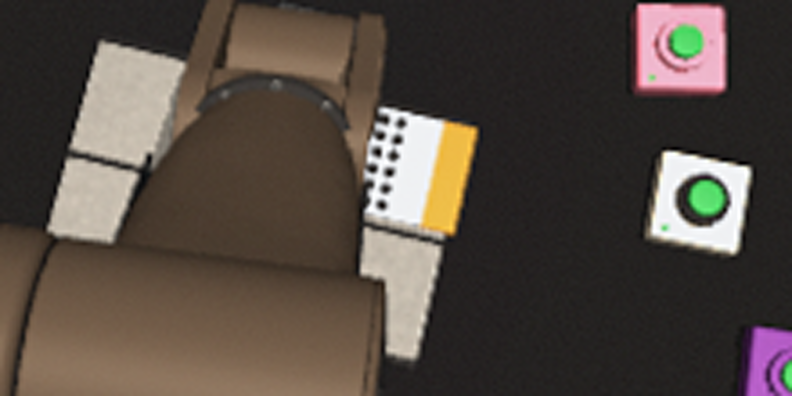

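View pics/sb5.png

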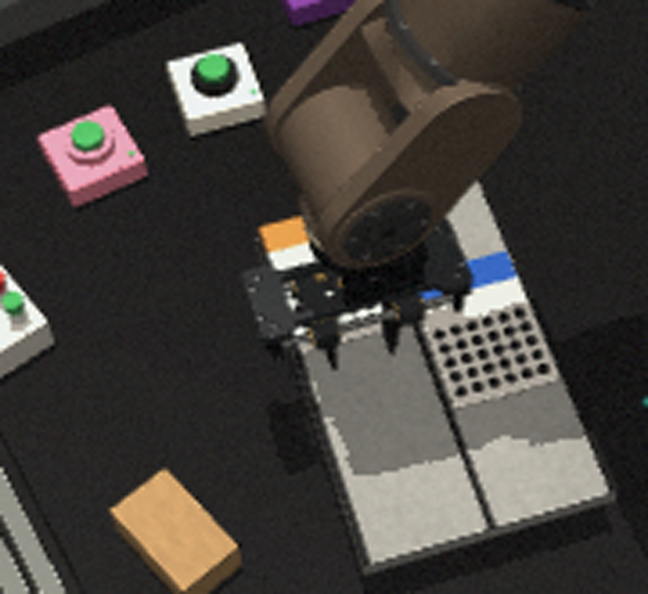

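View pics/wrist5.png

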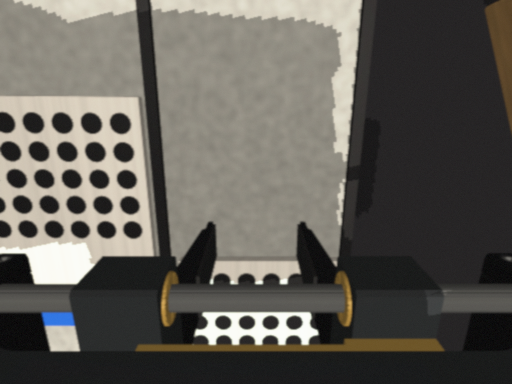

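```bash
python3 - <<'E'
from h import *
t=camera_info('top')
c=lambda p,o:[(p[0]+.5)/3.6-.5+o[0],(p[1]+.5)/3.6-.5+o[1]]
for p,z in [((478,128),.066),((456,236),.066),((470,127),.06),((417,361),.06)]:
    X=ray(t,c(p,(165,150)),z);d=X[:2]-[.4874,-.1313];print(X.round(4),(d@[.224,.9746]).round(4),(d@[.9746,-.224]).round(4))
E
```

```text
[ 0.5901 -0.1622  0.066 ] -0.0071 0.107
[ 0.4937 -0.1424  0.066 ] -0.0094 0.0086
[ 0.5921 -0.1557  0.06  ] -0.0003 0.1075
[ 0.3853 -0.1089  0.06  ] -0.001 -0.1046
```

The top view puts the leading edge about 7 mm past the end, and the tool position gives 5 mm. That leaves 38 mm to push.

```bash
python3 -m pendant '[[0,-0.05,0,0,0],[0,-0.11,0,0,0],[0,-0.17,0,0,0],[0,-0.23,0,0,0],[0,-0.29,0,0,0],[0,-0.34,0,0,0],[0,-0.37,0,0,0],[0,-0.385,0,0,0]]'
python3 -m pendant '[[0,0,0,0,0],[0,0,0,0,0]]' | head -2
python3 -m pendant '[[0,0.1,0,0,0],[0,0.25,0,0,0],[0,0.25,0,-0.3,0],[0,0.25,0,-0.8,0],[0,0.25,0,-0.8,0],[0,0.25,0,-0.8,0]]' | head -2
python3 - <<'E'
from h import *
from plant import *
import pickle
o=observe();pickle.dump(o,open('o6.pkl','wb'))
for n in ('wrist','top','scene'):
    im=snapshot(n);cv2.imwrite(f'pics/{n}6.png',im[:,:,::-1])
a=cv2.imread("pics/top6.png")[150:260,165:385];b=cv2.imread("pics/scene6.png")[120:285,150:330]
cv2.imwrite("pics/ta6.png",cv2.resize(a,None,fx=3.6,fy=3.6,interpolation=cv2.INTER_CUBIC))
cv2.imwrite("pics/sb6.png",cv2.resize(b,None,fx=3.6,fy=3.6,interpolation=cv2.INTER_CUBIC))
E
```

```text
time_s: 6.47
ee_pos: [0.5647, -0.0405, 0.2527]
eef_rot: [[0.221, 0.975, -0.0], [0.975, -0.221, -0.0], [-0.0, -0.0, -1.0]]
ft_force: [0.3, 0.9, 0.2]
width: 0.499
time_s: 6.63
ee_pos: [0.5649, -0.04, 0.2528]
time_s: 7.13
ee_pos: [0.5707, -0.0146, 0.3356]
```

View pics/ta6.png

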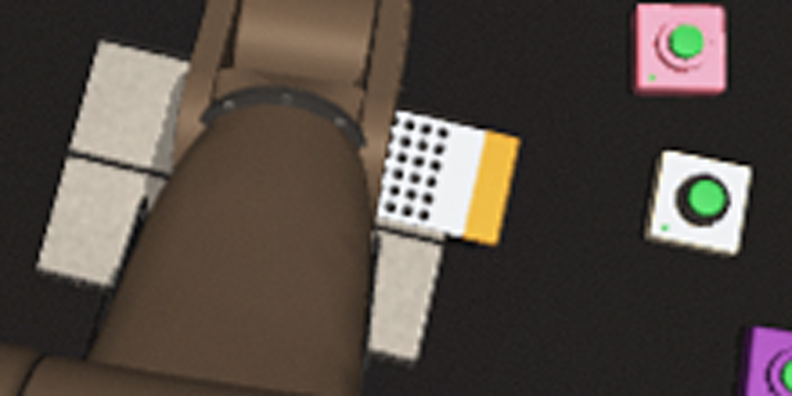

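View pics/sb6.png

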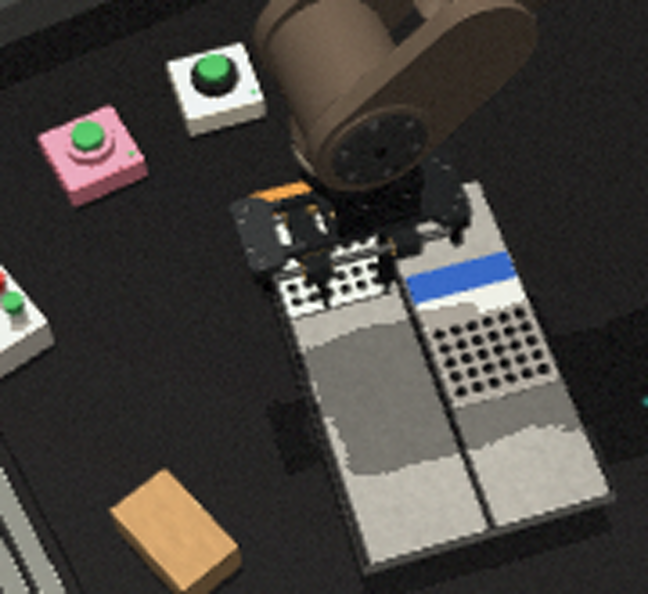

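View pics/wrist6.png

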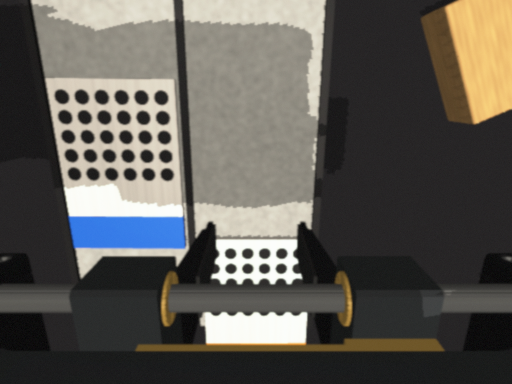

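Leading-edge corners in the top crop are now (520,138) and (497,245). That is about 38 mm of travel, so roughly 45 mm of overhang, and the plate is flat and straight. Next I go over the button with the gripper shut.

```bash
python3 - <<'E'
from h import *
t=camera_info('top')
c=lambda p,o:[(p[0]+.5)/3.6-.5+o[0],(p[1]+.5)/3.6-.5+o[1]]
for p,z in [((520,138),.066),((497,245),.066)]:
    X=ray(t,c(p,(165,150)),z);d=X[:2]-[.4874,-.1313];print(X.round(4),(d@[.224,.9746]).round(4),(d@[.9746,-.224]).round(4))
E
python3 goto.py .52 -.41 .36 1.345
python3 -m pendant '[[0,0,0,-0.25,0],[1,-0.4,0,-0.25,0],[1,-0.8,0,-0.25,0],[1,-1,0,-0.25,0],[1,-1,0,-0.25,0]]'|head -2
python3 goto.py .52 -.41 .36 1.345
```

```text
[ 0.5815 -0.1992  0.066 ] -0.0451 0.1069
[ 0.4862 -0.1781  0.066 ] -0.0459 0.0094
shares [-3.963  0.379 -0.283] turn 0.008 pos [ 0.5701 -0.0151  0.3317] a 1.3491 t 7.2833 F [0.1 0.6 0. ] 0.5011571628353845
time_s: 7.7
ee_pos: [0.5476, -0.1161, 0.3561]
shares [-2.926  0.387 -0.039] turn 0.001 pos [ 0.5476 -0.1161  0.3561] a 1.3456 t 7.7 F [ 0.1 -0.6 -0.2] 0.27734102779025205
```

```bash
python3 -m pendant '[[1,-1,0.13,0,0],[1,-1,0.13,0,0],[1,-1,0.13,0,0]]'|head -2
python3 -m pendant '[[1,-1,0.13,0,0],[1,-1,0.13,0,0],[1,-1,0.13,0,0],[1,-1,0.13,0,0],[1,-1,0.13,0,0]]'|head -2
python3 - <<'E'
from h import *
from plant import *
import pickle
o=observe();pickle.dump(o,open('o7.pkl','wb'))
im=snapshot('wrist');cv2.imwrite('pics/w7.png',im[:,:,::-1])
E
python3 -m pendant '[[1,-1,0.13,0,0],[1,-1,0.13,0,0],[1,-1,0.13,0,0],[1,-1,0.13,0,0],[1,-1,0.13,0,0]]'|head -2
python3 - <<'E'
from h import *
from plant import *
import pickle
o=observe();pickle.dump(o,open('o8.pkl','wb'))
im=snapshot('wrist');cv2.imwrite('pics/w8.png',im[:,:,::-1])
E
python3 goto.py .52 -.41 .36 1.345
```

```text
time_s: 7.95
ee_pos: [0.5388, -0.2163, 0.3562]
time_s: 8.37
ee_pos: [0.5296, -0.3139, 0.3562]
time_s: 8.83
ee_pos: [0.5207, -0.4133, 0.3571]
shares [ 0.024 -0.014 -0.027] turn 0.01 pos [ 0.5208 -0.4126  0.3573] a 1.3498 t 8.8833 F [ 0.7  0.3 -0.3] 0.006353126391399286
```

View pics/w7.png

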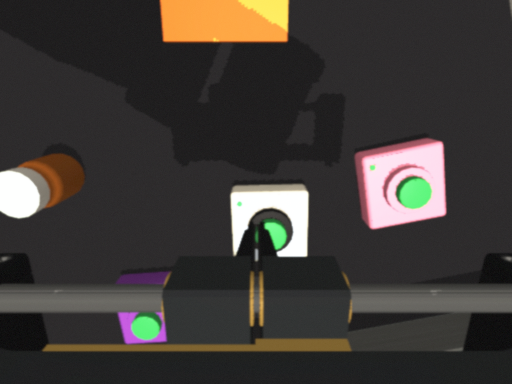

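View pics/w8.png

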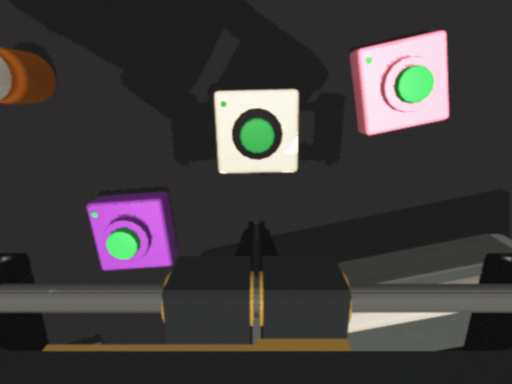

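White pod with green cap: cap centre at (257,136) in the second view, partly hidden at about (273,235) in the first. Pink is at (415,84), purple at (122,244).

```bash
python3 - <<'E'
from h import *
import pickle
im=cv2.imread('pics/w8.png');h=cv2.inRange(cv2.cvtColor(im,cv2.COLOR_BGR2HSV),(45,120,60),(80,255,255));h[:,:225]=0;h[:,300:]=0;h[:110]=0
n,l,s,c=cv2.connectedComponentsWithStats(h);i=1+s[1:,4].argmax();u8=c[i];print(u8,s[i])
a=wristcam(pickle.load(open('o8.pkl','rb')));b=wristcam(pickle.load(open('o7.pkl','rb')))
t=camera_info('top');s=camera_info('scene')
c=lambda p,o:[(p[0]+.5)/3.6-.5+o[0],(p[1]+.5)/3.6-.5+o[1]]
ut=c((707,199),(165,150));us=c((214,67),(150,120))
print(tri(a,u8,b,(273,235)),tri(a,u8,t,ut),tri(a,u8,s,us),tri(t,ut,s,us))
for z in(.04,.046,.052):print(z,ray(a,u8,z),ray(b,(273,235),z),ray(t,ut,z),ray(s,us,z))
E
python3 goto.py .532 -.368 .36 1.345
```

```text
[256.74225774 135.11588412] [ 239  118   36   36 1001]
[ 0.53212882 -0.36750243  0.04808485] [ 0.53119139 -0.36668075  0.05096002] [ 0.53013149 -0.36683513  0.05026394] [ 0.53066464 -0.36575647  0.05198486]
0.04 [ 0.53060981 -0.36840685  0.04      ] [ 0.53302587 -0.37136486  0.04      ] [ 0.53306413 -0.36929581  0.04      ] [ 0.52661245 -0.37493076  0.04      ]
0.046 [ 0.53077297 -0.3676701   0.046     ] [ 0.53332428 -0.36854745  0.046     ] [ 0.53212548 -0.36774623  0.046     ] [ 0.52846291 -0.37011277  0.046     ]
0.052 [ 0.53093614 -0.36693335  0.052     ] [ 0.5336227  -0.36573004  0.052     ] [ 0.53118682 -0.36619665  0.052     ] [ 0.53031337 -0.36529478  0.052     ]
shares [ 0.46   0.011 -0.026] turn 0.01 pos [ 0.5208 -0.4126  0.3573] a 1.3498 t 8.8833 F [ 0.7  0.3 -0.3] 0.006353126391399286
```

```bash
python3 goto.py .531 -.367 .26 1.345
python3 -m pendant '[[1,0.47,0,0,0],[1,0.47,0,0.3,0],[1,0.47,0,0.6,0],[1,0.47,0,0.9,0],[1,0.47,0,0.97,0],[1,0.47,0,0.97,0],[1,0.47,0,0.97,0]]'
python3 goto.py .531 -.367 .24 1.345
```

```text
shares [0.466 0.    0.974] turn 0.01 pos [ 0.5208 -0.4126  0.3573] a 1.3498 t 8.8833 F [ 0.7  0.3 -0.3] 0.006353126391399286
time_s: 9.47
ee_pos: [0.5312, -0.3677, 0.2618]
eef_rot: [[0.219, 0.976, 0.0], [0.976, -0.219, -0.0], [-0.0, 0.0, -1.0]]
ft_force: [-0.8, -0.0, 0.5]
width: 0.004
shares [ 0.007 -0.004  0.218] turn 0.01 pos [ 0.5312 -0.3677  0.2618] a 1.3499 t 9.4667 F [-0.8 -0.   0.5] 0.004017614867758596
```

```bash
python3 -m pendant '[[1,0,0,0.06,0],[1,0,0,0.12,0],[1,0,0,0.18,0],[1,0,0,0.2,0],[1,0,0,0.2,0]]'
python3 -m pendant '[[1,0,0,0.02,0],[1,0,0,0.03,0],[1,0,0,0.03,0]]'
```

```text
time_s: 9.88
ee_pos: [0.5306, -0.3686, 0.2406]
eef_rot: [[0.22, 0.975, 0.0], [0.975, -0.22, -0.0], [-0.0, 0.0, -1.0]]
ft_force: [-0.5, 0.9, 2.7]
width: 0.007
time_s: 10.13
ee_pos: [0.5307, -0.3685, 0.2379]
eef_rot: [[0.22, 0.975, 0.0], [0.975, -0.22, -0.0], [-0.0, 0.0, -1.0]]
ft_force: [-0.6, -0.1, 3.9]
width: 0.004
```

```bash
python3 -m pendant '[[1,0,0,0.02,0],[1,0,0,0.03,0],[1,0,0,0.03,0]]'|grep -E 'ee|force'
python3 -m pendant '[[1,0,0,0.01,0],[1,0,0,0.02,0],[1,0,0,0.02,0]]'|grep -E 'ee|force'
```

```text
ee_pos: [0.5306, -0.3685, 0.2362]
eef_rot: [[0.22, 0.975, 0.001], [0.975, -0.22, -0.001], [-0.001, 0.001, -1.0]]
ft_force: [-4.0, 3.1, 16.5]
ee_pos: [0.5306, -0.3684, 0.2359]
eef_rot: [[0.22, 0.975, 0.001], [0.975, -0.22, -0.001], [-0.001, 0.002, -1.0]]
ft_force: [-9.3, 6.0, 32.8]
```

The force jumped from 4 to 33 N with no further travel, so the button is fully down. Now I let it go and back away.

```bash
python3 -m pendant '[[1,0,0,-0.1,0],[1,0,0,-0.4,0],[1,0,0,-0.8,0],[1,0,0,-1,0],[1,0,0,-1,0],[1,-0.5,0,-1,0],[1,-0.8,0,-1,0],[1,-0.8,0,-1,0]]'|grep -E 'time|ee|force'
python3 -m pendant '[[1,0,0,0,0],[1,0,0,0,0],[1,0,0,0,0]]'|grep -E 'time|ee_pos|force'
python3 - <<'E'
from h import *
from plant import *
for n in ('wrist','top','scene'):
    im=snapshot(n);cv2.imwrite(f'pics/{n}9.png',im[:,:,::-1])
a=cv2.imread("pics/top9.png")[150:260,165:385];b=cv2.imread("pics/scene9.png")[120:285,150:330]
cv2.imwrite("pics/ta9.png",cv2.resize(a,None,fx=3.6,fy=3.6,interpolation=cv2.INTER_CUBIC))
E
```

```text
time_s: 11.3
ee_pos: [0.5113, -0.4514, 0.3317]
eef_rot: [[0.223, 0.975, -0.0], [0.975, -0.223, -0.002], [-0.002, 0.0, -1.0]]
ft_force: [0.4, -0.2, 0.6]
time_s: 11.55
ee_pos: [0.5133, -0.4457, 0.3321]
ft_force: [0.1, -0.2, -0.3]
```

View pics/ta9.png

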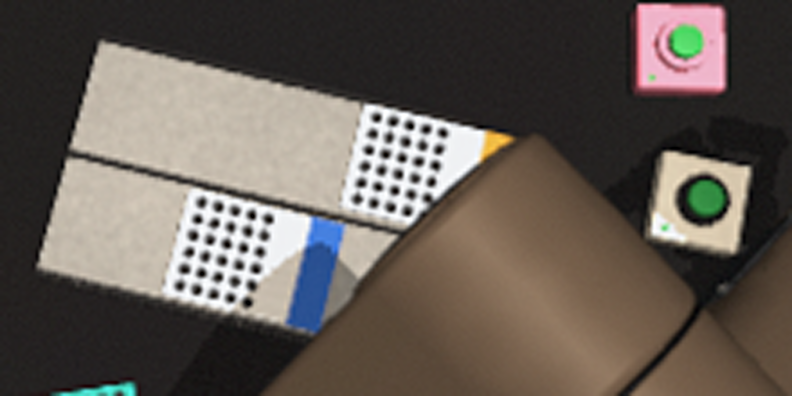

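View pics/scene9.png

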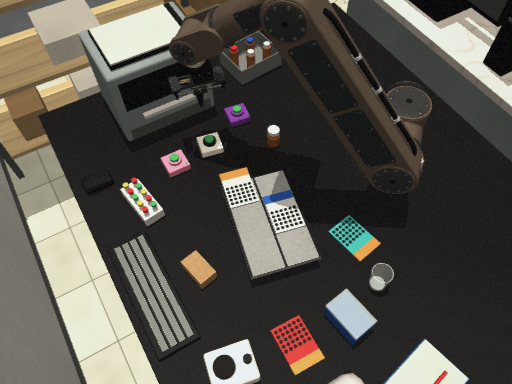

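View pics/wrist9.png

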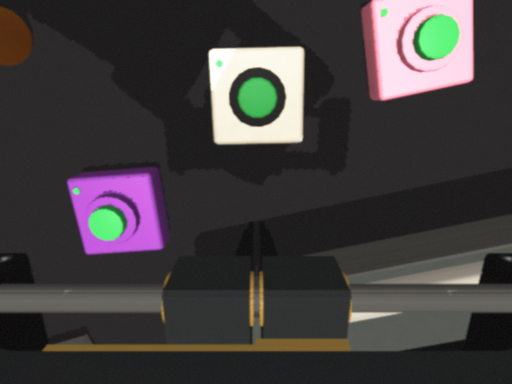

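```bash
python3 - <<'E'
from h import *
from plant import *
t=camera_info('top')
c=lambda p,o:[(p[0]+.5)/3.6-.5+o[0],(p[1]+.5)/3.6-.5+o[1]]
for p in [(364,103),(342,205)]:
    d=ray(t,c(p,(165,150)),.066)[:2]-[.4874,-.1313];print((d@[.224,.9746]).round(4),(d@[.9746,-.224]).round(4))
print(observe()['ft_force'],sign_off())
E
```

```text
0.096 0.1052
0.0937 0.0118
the job is handed in; nothing more can be done
[-0.38839301 -0.32659938 -0.76398763] None
```

The orange-banded carrier is in place and the green button has been pressed and let go. I signed the job off at about 11.7 s. `sign_off` reports no verdict, so the figures below are my own checks.

- **Push:** I slid the carrier flat along its lane with both fingertips on its rear edge. From its leading edge, the top camera put the overhang at about 45 mm. After the button press, the visible rear edge (95 mm behind the ledge's end, 140 mm plate) also gave about 45 mm. The allowed range is 28 to 62 mm. The plate looked flat and in its lane.
- **Button:** I pressed the white pod's green cap down to its stop. The force rose from 4 N to about 33 N with almost no further travel. The arm then backed away about 95 mm, and the residual force was below 1 N.
- **Other items:** In the last images the blue carrier and the loose items looked unmoved. I judged this by eye.
- **Small disagreements:** Different cameras put single points 2 to 6 mm apart. The button's height came out at 48 to 52 mm depending on the pair of views, so I found its contact by force instead. The button's release is judged from the arm's clearance and the picture, since its joint cannot be read.

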